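Roll a specimen tray into the scanner bay until the catch snaps behind it

ROBOT

A 6-joint arm with a two-finger parallel gripper is mounted at the origin on a cart in front of the work surface, level with it; the furniture and walls round the work are solid. World frame = base frame: x ahead of the robot, y to its left, z up, the work surface at z = 0. Lengths are in m, angles in rad, forces in N, time in s.
With the tool pointing down it reaches from about 0.35 to 0.925 m from the base axis. Payload 6.4 kg.
Tool frame: the origin (TCP) lies at the very end of the fingers, on their centre line; the grasp point (between the pads) lies 19 mm behind it; x points along the fingers, z is the direction in which the jaws open and shut, and the axes are right-handed (so a half turn about x gives the same grasp; the last joint's range is limited). The gripper opens to 85 mm and grips with 20 to 120 N. Pads are 22 mm wide; open, the fingers measure 114 mm over their backs; the gripper's body (76 mm by 85 mm) begins 54 mm behind the grasp point. The pads swing forward as they close: fully open they stand 13 mm farther back than shut.
Start: joints at [-1.348, 0.245, 1.558, -0, 1.339, -0.174], TCP at [0.251, -0.6, 0.231] pointing down, gripper open.
Joint ranges: [-3.13, 3.13], [-1.02, 2.26], [0.13, 2.54], [-0.95, 4.09], [0.21, 2.88], [-2.74, 2.74]. Speed limits (rad/s): [2.57, 2.57, 3.14, 3.14, 3.14, 3.14].

INTERFACE

Orientations are given as a 3x3 rotation matrix whose columns are the frame's x, y, z axes.
In Python, from cell import r, read_camera, calibration gives the robot as it stands. The module is installed in compiled form; this text tells all that it offers.
- The arm moves only by the tool carry_out, never from a script. Its argument "commands" is one flat list of numbers, 5 for each row, row after row: the finger opening in m, from 0 to 0.0854, then the shift along the tool's x, y, z in m, then the turn about the tool's x in rad. In form: [hand, tx, ty, tz, spin, hand, tx, ty, tz, spin, ...]. A call has exactly 5 rows; each row shifts and turns the commanded pose from where the row before left it, along the tool's axes as they then stand; what a row does not reach is not made up. A row lasts 1/10 s, in which the tool goes at most 50 mm and 8.59 degrees, less where a joint would pass 70% of its speed; a pose out of reach is approached as far as the arm can. A call is refused whole if a number of a shift passes 0.05 or a number of a turn 0.15, either way. A call with a gripper value outside its range is refused whole. The fingers move at their own pace and stop on an object; "grip_force" is the grip in N (left out, the last holds). Time passes only in rows, so rows that do not move let the fingers close, or fill a call up. It gives the time, the measured TCP pose, the force and the opening at its end, in the units of the state.
- r.state(): the state, without advancing time (a new reading comes with each control period).
- read_camera(name): name is "scene" or "top" or "wrist"; returns (picture, depth): 420x560x3 uint8, red, green, blue; 420x560 float32, m along the optical axis (not along the pixel's ray), 0 where there is no reading.
- calibration(name): a dict with "fx", "fy", "cx", "cy" (pixels), "xyz" and "rotation" of the camera in the world; the wrist camera has in their place "mount" (4x4, takes a point from camera to tool coordinates, whose origin is the TCP and whose axes are the tool frame's). Camera axes: x right, y down, z forward; pixel columns grow to the right and rows downward; lengths in m; the calibration is good to about 2 mm. A picture is of the moment at which its call begins: read the wrist's pose just before it. calibration takes no time and is no camera call.
- r.finish_job(): hands the job in, once; it reports no verdict.
The state is a dict: "time": time; "q": joint angles; "qvel": joint speeds; "joint_efforts": joint torques, N m; "tcp_pos": TCP position; "orientation": TCP orientation; "ft_force": force on the tool from outside, world axes, zero at the start; "moment": the same for the moment, N m; "opening": finger opening in m.
Only numpy, scipy, OpenCV 4.12 (cv2) and the standard library are available. Lean on these libraries where they do the work, as an engineer would, in place of code of your own. Each camera call takes 0.05 s, during which the arm holds its last target.

TASK

Flip the stop bar right over off the roller track, then push the loaded specimen tray along the rollers into the scanner bay, against the spring buffer, until the spring catch in the track snaps up behind the tray and holds it there. How deep the catch sits differs from day to day, so go by feel, push gently, keep the tray level with its rocks in it, and leave the jar, the loupe and the petri dish beside the track where they are.

Things in the scene. Friction and masses are not known exactly. Their poses are not given: they have to be found in the camera images.
- track: Fixed roller track on the desk, 630 mm long (x = -320 to 310 mm), 148 mm wide, aluminium side plates 55 mm high, with a white scanner hood over its end. Origin on the desk under its middle line. x: the travel INTO the bay; y: away from the robot; z up.
- bed (a point): Point on the track's middle line, at its origin, level with the roller tops, 45 mm above the desk. The steel rollers, 19 mm thick, 34 mm apart, turn freely. The side plates rise 10 mm above the roller tops and guide the tray with 3.5 mm play each side.
- bay_mouth (a point): Middle of the upper edge of the hood's open mouth: track x = 60 mm, 140 mm above the desk. The hood reaches 215 mm on from here, 99 mm to each side and up to 222 mm above the desk. An upright gripper's body strikes this face before the tray is home: for the last part tilt it 30 to 40 degrees, fingers leading into the mouth, body leaning back along -x.
- home_mid (a point): Middle of the range of places where the tray's tail comes to rest when latched, on the roller tops (track x = 52 mm). Catch and end buffer are one unit, clamped anywhere up to 18 mm either way from here along x; its setting is not told. Push force: under 4 N on the way, about 5 N against the buffer as the catch snaps, 9 to 10 N and then a hard stop 12 mm deeper. Let go: the buffer presses the tray back on the catch.
- stop_bar (a joint): Flip-over stop: steel bar lying across the track at track x = -65 mm, 10 mm wide along the travel, 12 mm high, its middle 75 mm above the desk, hinged on the far side plate. 0 = level, blocks the tray; grows as the free end is lifted; 1.57 = straight up; 2.97 rad = flipped over outside the track. 60 g. It falls on over by its own weight past about 1.4 rad, and back below 1.1 rad.
- bar_tab (a point): Middle of the stop bar's black grip, an upright block 13 mm thick along the travel, 17 mm wide across it and 36 mm high (from 18 mm below to 18 mm above this point when the bar lies level). With the bar down it is 128 mm above the desk and 13 mm on the robot's side of the track's middle line. Pinch it along the travel and follow the arc; it turns between the fingers.
- bar_hinge (a point): Axis of the stop bar's hinge, along the track's x, 82 mm beyond the track's middle line and 75 mm above the desk. The grip is 95 mm from it across the track and 53 mm above it when the bar lies level (109 mm away in all).
- catch (a joint): Spring catch in the middle slot: an 18 mm wide steel ramp that rises towards the bay and ends in an upright face 7 mm above the roller tops. 0 = up; the tray riding over it presses it down to about 0.17 rad; it snaps back to 0 when the tail has passed. About 2 N pushes it down.
- tray: Open wooden specimen tray with three compartments, 180 mm long along the travel (its x, same direction as the track's), 126 mm wide, 48 mm high, walls 5 mm, about 0.45 kg and rocks. Origin in the middle of its underside. It stands on the rollers behind the stop bar.
- tray_tail (a point): Middle of the tray's outer tail wall (the end away from the bay, with a brass label frame), 24 mm above the tray's underside; the face to push on. A fixed cardboard carton, 0.2 m high, stands on the desk beyond the track's start: an upright gripper clears it here, one leaning back may not, so lean it only further along.
- specimen_1: Dark rock, 32x57x20 mm, loose in the tray's tail compartment; origin at the middle of its underside.
- specimen_3: Flat dark rock, 35x57x18 mm, loose in the middle compartment; origin at the middle of its underside.
- specimen_4: Small pale rock, 21x35x13 mm, loose in the front compartment; origin at the middle of its underside.
- jar_1: Sample jar with black lid, 42 mm across, 62 mm high, standing beyond the track; bystander.
- loupe: Black folding hand lens, 32x56x13 mm, on the desk on the robot's side of the track; bystander.
- petri_1: Petri dish, 65 mm across, 16 mm high, on the desk beyond the track; bystander.

How it is judged:
By the outcome, as a careful person would: the job done as asked, in the order asked, and still so for the second after the job is handed in, with the robot touching nothing.
It also fails if it takes over 61 s, if anything falls off the work surface, if the arm or the gripper's body presses on something with over 40 N, if the wrist force passes 120 N, or if a joint passes its speed limit or range.

## Working session

There is one attempt and no reset: what is moved stays moved. The work goes in short steps, Python scripts to look and compute and a tool call to move; the robot and the scene stay as the last step left them, time stands still between calls to the robot, and variables do not carry over. Pictures are saved under pics/ and viewed, and the job is handed in when it is done.

Besides the shell and the picture viewer there is one more tool, called after ">>>" by a JSON object that holds its "api" and its "payload". carry_out: Moves the arm, as the interface text tells. Its arguments: {"type":"object","properties":{"commands":{"type":"array"},"grip_force":{"type":"number"}},"required":["commands"]}

```bash
ls; mkdir -p pics
python3 - <<'E'
from cell import r, read_camera, calibration
import cv2,numpy as np
np.set_printoptions(precision=4,suppress=True)
s=r.state();print(s)
for n in("scene","top"):
    p,d=read_camera(n);cv2.imwrite(f"pics/{n}0.png",p[:,:,::-1]);np.save(f"pics/{n}0.npy",d);print(n,calibration(n))
print(calibration("wrist"))
E
```

```text
pics
{'time': 0.0, 'q': array([-1.3481,  0.2458,  1.559 ,  0.    ,  1.3387, -0.1741]), 'qvel': array([ 0.0003,  0.0007,  0.0005,  0.0005,  0.0006, -0.0003]), 'joint_efforts': array([ -0.0005, -42.9511, -32.6124,  -0.0003,   0.0054,  -0.    ]), 'tcp_pos': array([ 0.2511, -0.5989,  0.2302]), 'orientation': array([[-0.0004,  0.9223,  0.3865],
       [ 0.0019,  0.3865, -0.9223],
       [-1.    ,  0.0003, -0.0019]]), 'ft_force': array([ 0.2795, -0.4286,  0.7931]), 'moment': array([-0.0301, -0.0002,  0.0009]), 'opening': 0.08548363123882446}
scene {'fx': 464.49148726477307, 'fy': 464.49148726477307, 'cx': 272.53457576442884, 'cy': 207.31417576741185, 'xyz': array([-0.4113, -0.4968,  0.6363]), 'rotation': array([[ 0.4741, -0.4086,  0.7799],
       [-0.8804, -0.2335,  0.4128],
       [ 0.0135, -0.8823, -0.4705]])}
top {'fx': 522.9777891462795, 'fy': 522.9777891462795, 'cx': 273.4102887283081, 'cy': 210.39876810553724, 'xyz': array([ 0.2636, -0.017 ,  1.1765]), 'rotation': array([[ 0.011 , -0.9812,  0.1926],
       [-0.9998, -0.0143, -0.0157],
       [ 0.0182, -0.1924, -0.9811]])}
{'fx': 297.26868695696675, 'fy': 297.26868695696675, 'cx': 278.3298500257666, 'cy': 205.720705523813, 'mount': array([[-0.0005, -0.2905,  0.9569, -0.1426],
       [ 0.0006, -0.9569, -0.2905,  0.0744],
       [ 1.    ,  0.0004,  0.0006, -0.0006],
       [ 0.    ,  0.    ,  0.    ,  1.    ]])}
```

View pics/scene0.png

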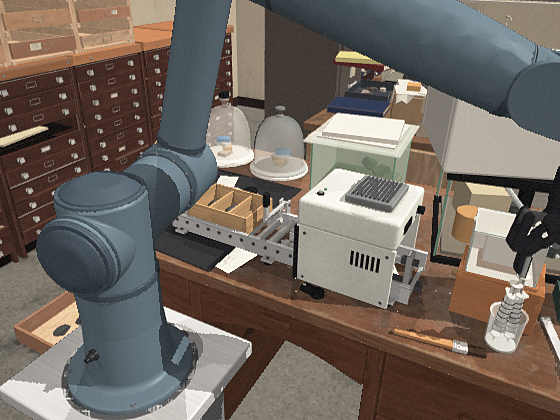

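View pics/top0.png

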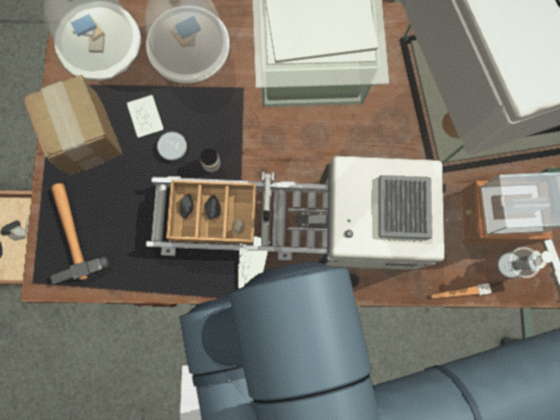

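The top picture shows the tray at about (211,212), the stop bar at (267,210), the hood from x≈330 to 443, and the carton at (72,124). I'll enlarge it and measure.

```bash
cat > h.py <<'E'
from cell import r, read_camera, calibration
import cv2,numpy as np
np.set_printoptions(precision=4,suppress=True)
def pose():
    s=r.state(); T=np.eye(4);T[:3,:3]=s['orientation'];T[:3,3]=s['tcp_pos'];return s,T
def cam(n,T=None):
    c=calibration(n)
    if n=='wrist': M=T@c['mount'];return c,M[:3,:3],M[:3,3]
    return c,np.array(c['rotation']),np.array(c['xyz'])
def pts(n,d,T=None):
    c,R,t=cam(n,T); v,u=np.mgrid[:d.shape[0],:d.shape[1]]
    P=np.stack([(u-c['cx'])/c['fx']*d,(v-c['cy'])/c['fy']*d,d],-1)@R.T+t
    P[d==0]=np.nan;return P
def ray(n,u,v,z,T=None):
    c,R,t=cam(n,T); k=R@np.array([(u-c['cx'])/c['fx'],(v-c['cy'])/c['fy'],1]);return t+k*(z-t[2])/k[2]
def proj(n,X,T=None):
    c,R,t=cam(n,T); k=R.T@(np.array(X)-t);return np.array([c['fx']*k[0]/k[2]+c['cx'],c['fy']*k[1]/k[2]+c['cy']])
E
python3 - <<'E'
from h import *
p=cv2.imread('pics/top0.png');cv2.imwrite('pics/top0z.png',cv2.resize(p[150:290,140:340],None,fx=4,fy=4,interpolation=cv2.INTER_CUBIC))
d=np.load('pics/top0.npy');P=pts('top',d)
for u,v in [(267,180),(267,190),(267,200),(267,210),(266,216),(266,220),(170,210),(172,210),(174,210),(252,210),(340,200),(420,200),(335,170),(160,180),(160,245),(320,186),(320,250),(210,160),(172,146),(352,282)]:print(u,v,P[v,u])
H=P.copy()
def rng(m,n):
    q=P[m];print(n,len(q),np.percentile(q,1,axis=0),np.percentile(q,99,axis=0))
box=np.zeros(d.shape,bool);box[140:275,320:455]=1
rng(box&(abs(P[...,2]-.222)<.006),'hoodtop')
box[:]=0;box[175:255,145:330]=1
rng(box&(P[...,2]>.1)&(P[...,2]<.16),'tab')
m=box&(abs(P[...,2]-.055)<.003);rng(m,'plates')
m=box&(abs(P[...,2]-.093)<.003);rng(m,'traytop')
q=P[m][:,:2].astype(np.float32);print(cv2.minAreaRect(q))
E
```

```text
267 180 [ 0.5466 -0.02    0.0763]
267 190 [ 0.5235 -0.0203  0.0799]
267 200 [ 0.501  -0.0206  0.0822]
267 210 [ 0.467  -0.0206  0.1438]
266 216 [ 0.4545 -0.0188  0.1447]
266 220 [ 0.4511 -0.019   0.1184]
170 210 [0.4738 0.183  0.0942]
172 210 [0.4767 0.1815 0.0795]
174 210 [0.4819 0.1819 0.0532]
252 210 [0.4768 0.0109 0.0916]
340 200 [ 0.4774 -0.1599  0.2004]
420 200 [ 0.4751 -0.3075  0.2212]
335 170 [ 0.5369 -0.1511  0.1997]
160 180 [0.5479 0.2151 0.0569]
160 245 [0.4049 0.2086 0.052 ]
320 186 [ 0.5404 -0.1374  0.0546]
320 250 [ 0.3981 -0.1363  0.0565]
210 160 [0.5928 0.1061 0.0656]
172 146 [0.6385 0.1996 0.0195]
352 282 [ 0.3331 -0.2115  0.0131]
hoodtop 2190 [ 0.4075 -0.3279  0.216 ] [ 0.5212 -0.2332  0.2245]
tab 123 [ 0.3803 -0.1428  0.1055] [ 0.536  -0.0127  0.1596]
plates 1894 [ 0.3942 -0.1476  0.0521] [0.5531 0.2296 0.0578]
traytop 615 [0.4104 0.0054 0.0901] [0.5392 0.1866 0.0959]
((0.47443485260009766, 0.08145823329687119), (0.2104761302471161, 0.12646785378456116), 88.41497039794922)
```

View pics/top0z.png

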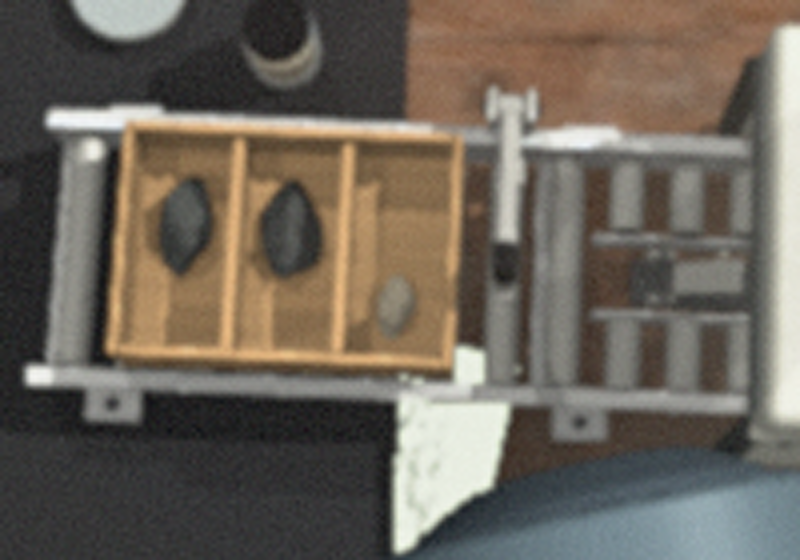

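Run:
```python
from h import *
d=np.load('pics/top0.npy');P=pts('top',d)
f=lambda a,b,z:ray('top',140+a/4-.375,150+b/4-.375,z)
for n,a,b,z in [('far outer L',48,112,.055),('far outer R',735,137,.055),('near outer L',25,388,.055),('near outer R',750,412,.055),
 ('near inner L',50,368,.055),('near inner R',740,392,.055),('tray TL',124,124,.093),('tray BL',107,355,.093),('tray TR',463,136,.093),('tray BR',450,368,.093),
 ('bar far',511,110,.081),('bar near',500,380,.081),('tab top L',494,262,.146),('tab top R',516,262,.146),('tab T',505,243,.146),('tab B',505,275,.146),('tail end L far',48,120,.055)]:
    print(n,f(a,b,z))
v,u=np.mgrid[:420,:560]
m0=(abs(P[...,2]-.055)<.003)&(u>150)&(u<330)
for lo,hi in [(.53,.57),(.37,.415)]:
    m=m0&(P[...,0]>lo)&(P[...,0]<hi)
    x,y,_=P[m].T
    vx,vy,x0,y0=cv2.fitLine(np.c_[x,y].astype(np.float32),cv2.DIST_HUBER,0,.01,.01).ravel()
    print(lo,m.sum(),'dx/dy',vx/vy,'x at y=0',x0-y0*vx/vy, y.min(),y.max())
```

```text
far outer L [0.5535 0.2342 0.055 ]
far outer R [ 0.5452 -0.1448  0.055 ]
near outer L [0.4006 0.238  0.055 ]
near outer R [ 0.3928 -0.1518  0.055 ]
near inner L [0.4116 0.2252 0.055 ]
near inner R [ 0.4035 -0.1465  0.055 ]
tray TL [0.5377 0.1851 0.093 ]
tray BL [0.4138 0.1878 0.093 ]
tray TR [0.534  0.0047 0.093 ]
tray BR [0.4094 0.0093 0.093 ]
bar far [ 0.5518 -0.0207  0.081 ]
bar near [ 0.405  -0.0169  0.081 ]
tab top L [ 0.456 -0.013  0.146]
tab top R [ 0.4562 -0.024   0.146 ]
tab T [ 0.4658 -0.0184  0.146 ]
tab B [ 0.4495 -0.0186  0.146 ]
tail end L far [0.5489 0.2339 0.055 ]
0.53 518 dx/dy 0.029804783 x at y=0 0.54532874 -0.15302876055172138 0.2335622582408472
0.37 721 dx/dy 0.030870778 x at y=0 0.40110344 -0.14959201487915133 0.22791150538225444
```

>>> {"api": "carry_out", "payload": {"commands": [0.085,-0.02,0,0,0.084,0.085,-0.02,0,0,0.084,0.085,-0.02,0,0,0.084,0.085,-0.01,0,0,0.084,0.085,0,0,0,0.083], "grip_force": 20}}

```text
time: 0.6
tcp_pos: [0.2514, -0.6002, 0.3033]
orientation: [[0.001, 1.0, -0.026], [-0.003, -0.026, -1.0], [-1.0, 0.001, 0.003]]
ft_force: [-0.2, 0.1, 0.3]
opening: 0.0851
```

>>> {"api": "carry_out", "payload": {"commands": [0.085,0,0.01,-0.03,0,0.085,0,0.01,-0.04,0,0.085,0,0.01,-0.04,0,0.085,0,0.01,-0.04,0,0.085,0,0.01,-0.04,0]}}

```text
time: 1.1
tcp_pos: [0.3055, -0.4088, 0.3007]
orientation: [[-0.0, 1.0, -0.023], [0.001, -0.023, -1.0], [-1.0, -0.0, -0.001]]
ft_force: [0.3, -0.3, 1.0]
opening: 0.0851
```

>>> {"api": "carry_out", "payload": {"commands": [0.085,0,0.014,-0.04,0,0.085,0,0.014,-0.04,0,0.085,0,0.014,-0.04,0,0.085,0,0.014,-0.04,0,0.085,0,0.014,-0.04,0]}}

```text
time: 1.6
tcp_pos: [0.3799, -0.2105, 0.301]
orientation: [[-0.0, 1.0, -0.023], [0.0, -0.023, -1.0], [-1.0, -0.0, -0.0]]
ft_force: [0.3, -0.1, -0.3]
opening: 0.0848
```

>>> {"api": "carry_out", "payload": {"commands": [0.085,0,0.015,-0.04,0,0.085,0,0.015,-0.04,0,0.085,0,0.015,-0.04,0,0.085,0,0.015,-0.04,0,0.085,0,0.01,-0.02,0]}}

```text
time: 2.1
tcp_pos: [0.454, -0.031, 0.301]
orientation: [[-0.0, 1.0, -0.019], [0.001, -0.019, -1.0], [-1.0, -0.0, -0.001]]
ft_force: [0.5, -0.7, 0.6]
opening: 0.0849
```

Now the wrist view, to refine where the grip is.

Run:
```python
from h import *
s,T=pose();p,d=read_camera('wrist');np.save('pics/w1.npy',d);np.save('pics/w1T.npy',T);cv2.imwrite('pics/w1.png',p[:,:,::-1])
print(s['tcp_pos'],s['orientation'])
print(proj('wrist',[.4577,-.0185,.146],T))
p,d=read_camera('top');cv2.imwrite('pics/top1.png',p[:,:,::-1])
```

```text
[ 0.454 -0.031  0.301] [[-0.0003  0.9998 -0.0192]
 [ 0.0006 -0.0192 -0.9998]
 [-1.     -0.0003 -0.0006]]
[266.6684 187.3845]
```

View pics/w1.png

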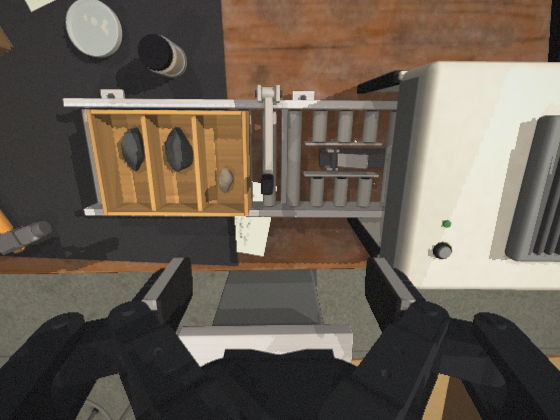

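View pics/top1.png

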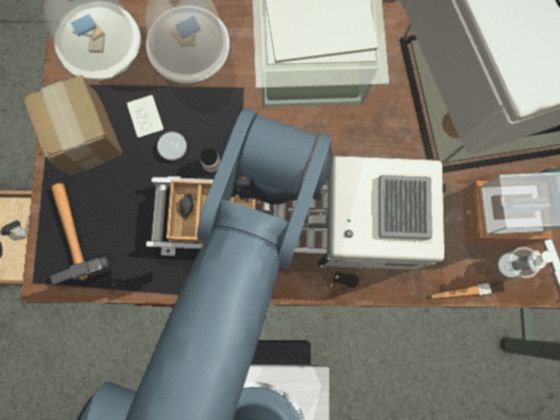

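Run:
```python
from h import *
T=np.load('pics/w1T.npy');d=np.load('pics/w1.npy');P=pts('wrist',d,T)
Q=(P-T[:3,3])@T[:3,:3]  # tool coords
m=(d>0)&(abs(Q[...,1])<.05)&(Q[...,0]<.03)&(Q[...,0]>-.14)
for a in np.arange(-.14,.02,.01):
    k=m&(Q[...,0]>=a)&(Q[...,0]<a+.01)
    if k.sum()>5: q=Q[k];print('x %.2f n%d z %.3f..%.3f y %.3f..%.3f'%(a,k.sum(),q[:,2].min(),q[:,2].max(),q[:,1].min(),q[:,1].max()), 'pos z inner %.3f'%(q[q[:,2]>0,2].min() if (q[:,2]>0).any() else 0))
# tab pixel check
g=P[165:200,255:280]; mm=(g[...,2]>.135)&(g[...,2]<.16);print(mm.sum(),g[mm].min(0),g[mm].max(0),g[mm].mean(0))
for u,v in [(230,150),(95,160),(250,165)]:print(P[v,u])
f=lambda u,v,z:ray('wrist',u,v,z,T)
print('tail',f(90,112,.093),f(98,214,.093),'front',f(250,112,.093),f(249,214,.093))
print('tab',f(261,184,.146),f(274,184,.146),f(267,175,.146),f(267,192,.146))
print('plates outer',f(64,99,.055),f(395,101,.055),f(85,214,.055),f(385,215,.055))
print('catch face', f(369,160,.052))
print('hoodface lower edge',f(386,130,.14),f(386,230,.14))
```

```text
x -0.11 n589 z -0.023..0.022 y 0.019..0.021 pos z inner 0.007
x -0.10 n8860 z -0.065..0.064 y 0.005..0.021 pos z inner 0.000
x -0.09 n14098 z -0.073..0.072 y -0.008..0.018 pos z inner 0.000
x -0.08 n10087 z -0.075..0.073 y -0.014..0.018 pos z inner 0.000
x -0.07 n9770 z -0.075..0.074 y -0.013..0.017 pos z inner 0.032
x -0.06 n1850 z -0.074..0.072 y 0.001..0.014 pos z inner 0.040
x -0.05 n1542 z -0.057..0.056 y -0.010..0.012 pos z inner 0.042
x -0.04 n1508 z -0.057..0.056 y -0.011..0.012 pos z inner 0.041
x -0.03 n1205 z -0.057..0.056 y -0.011..0.012 pos z inner 0.041
x -0.02 n486 z -0.054..0.054 y -0.011..0.012 pos z inner 0.041
206 [ 0.4499 -0.0241  0.1352] [ 0.4667 -0.0123  0.1474] [ 0.4593 -0.0184  0.1446]
[0.486  0.0324 0.0499]
[0.482  0.1848 0.0936]
[0.4658 0.0071 0.0496]
tail [0.5358 0.1801 0.093 ] [0.4151 0.1947 0.093 ] front [0.5325 0.     0.093 ] [0.4116 0.0069 0.093 ]
tab [ 0.4614 -0.0128  0.146 ] [ 0.4611 -0.0261  0.146 ] [ 0.4706 -0.0192  0.146 ] [ 0.4528 -0.0187  0.146 ]
plates outer [0.5525 0.232  0.055 ] [ 0.5425 -0.1759  0.055 ] [0.4031 0.2372 0.055 ] [ 0.3941 -0.1763  0.055 ]
catch face [ 0.4699 -0.1499  0.052 ]
hoodface lower edge [ 0.5124 -0.1381  0.14  ] [ 0.4061 -0.1473  0.14  ]
```

Run:
```python
from h import *
T=np.load('pics/w1T.npy');d=np.load('pics/w1.npy');P=pts('wrist',d,T)
Q=(P-T[:3,3])@T[:3,:3]
m=(d>0)&(abs(Q[...,1])<.05)&(Q[...,0]<.03)&(Q[...,0]>-.14)
for a in np.arange(-.116,-.01,.004):
    k=m&(Q[...,0]>=a)&(Q[...,0]<a+.004)
    if k.sum()>5: q=Q[k];print('x %.3f n%d z %.4f..%.4f'%(a,k.sum(),q[:,2].min(),q[:,2].max()), 'y at zmax',q[q[:,2]>q[:,2].max()-.004,1].round(3).min(),q[q[:,2]>q[:,2].max()-.004,1].round(3).max())
p=cv2.imread('pics/w1.png');cv2.imwrite('pics/w1z.png',cv2.resize(p[85:235,230:430],None,fx=4,fy=4,interpolation=cv2.INTER_CUBIC))
cv2.imwrite('pics/w1y.png',cv2.resize(p[250:420,300:560],None,fx=3,fy=3,interpolation=cv2.INTER_CUBIC))
```

```text
x -0.104 n589 z -0.0230..0.0217 y at zmax 0.019 0.021
x -0.100 n2834 z -0.0263..0.0253 y at zmax 0.014 0.02
x -0.096 n3646 z -0.0624..0.0622 y at zmax 0.009 0.014
x -0.092 n4972 z -0.0663..0.0658 y at zmax 0.011 0.013
x -0.088 n5686 z -0.0699..0.0694 y at zmax 0.01 0.013
x -0.084 n5820 z -0.0730..0.0722 y at zmax 0.011 0.013
x -0.080 n4996 z -0.0739..0.0727 y at zmax 0.011 0.013
x -0.076 n3682 z -0.0746..0.0731 y at zmax -0.008 0.013
x -0.072 n3928 z -0.0743..0.0733 y at zmax -0.009 0.013
x -0.068 n5301 z -0.0746..0.0740 y at zmax -0.008 0.013
x -0.064 n1950 z -0.0745..0.0742 y at zmax 0.011 0.013
x -0.060 n1139 z -0.0737..0.0723 y at zmax 0.011 0.012
x -0.056 n311 z -0.0648..0.0643 y at zmax 0.006 0.007
x -0.052 n733 z -0.0523..0.0498 y at zmax 0.008 0.012
x -0.048 n519 z -0.0565..0.0551 y at zmax 0.007 0.008
x -0.044 n690 z -0.0569..0.0559 y at zmax 0.006 0.008
x -0.040 n642 z -0.0568..0.0556 y at zmax 0.006 0.008
x -0.036 n608 z -0.0565..0.0559 y at zmax 0.006 0.008
x -0.032 n542 z -0.0570..0.0560 y at zmax 0.006 0.007
x -0.028 n495 z -0.0569..0.0559 y at zmax 0.006 0.008
x -0.024 n426 z -0.0558..0.0555 y at zmax 0.006 0.008
x -0.020 n332 z -0.0541..0.0537 y at zmax 0.006 0.007
x -0.016 n154 z -0.0494..0.0487 y at zmax 0.011 0.011
```

View pics/w1z.png

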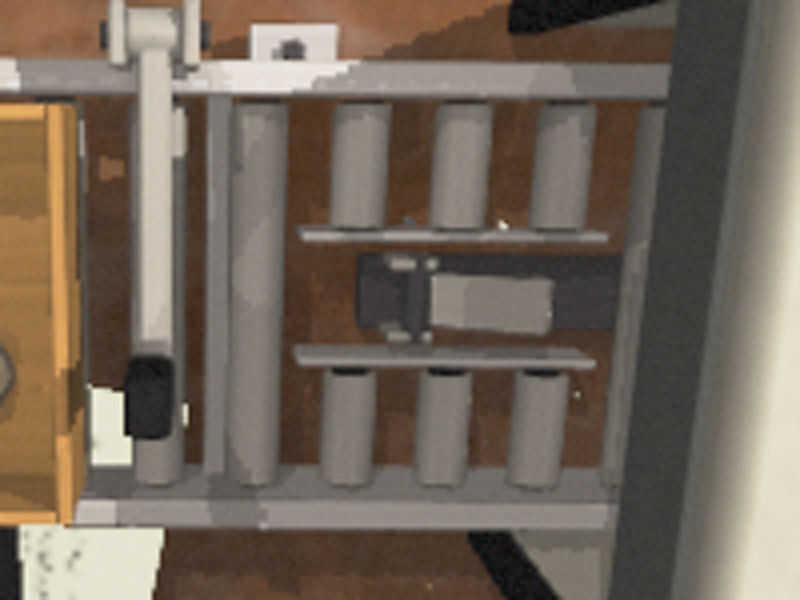

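View pics/w1y.png

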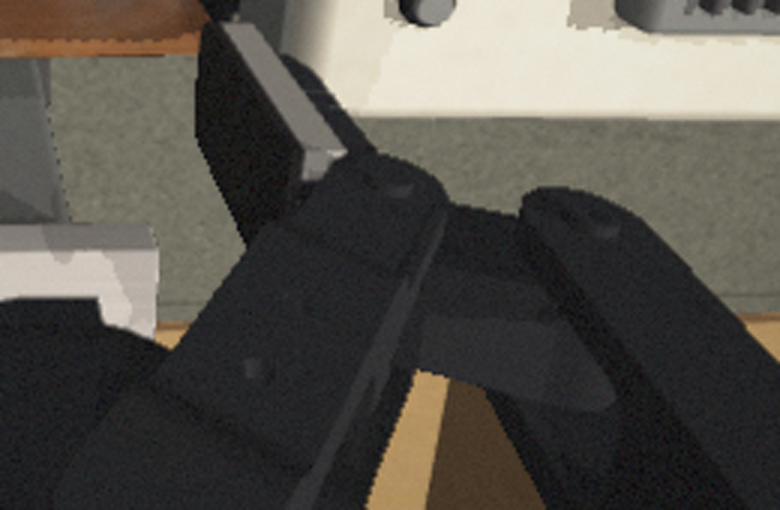

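The wrist view shows the grip at (267,184) and the catch ramp ending at about (367,160), which puts the catch face near track x ≈ 65 mm. The gripper's outer knuckles bulge to ±74 mm. I'll go down to the grip now.

>>> {"api": "carry_out", "payload": {"commands": [0.085,0.02,0.0055,-0.012,0,0.085,0.04,0,0,0,0.085,0.04,0,0,0,0.085,0.04,0,0,0,0.05,0.03,0,0,0]}}

```text
time: 2.7
tcp_pos: [0.4579, -0.0225, 0.1285]
orientation: [[-0.003, 1.0, -0.023], [0.001, -0.023, -1.0], [-1.0, -0.003, -0.001]]
ft_force: [0.7, -0.5, 1.3]
opening: 0.0728
```

>>> {"api": "carry_out", "payload": {"commands": [0.04,0.014,0,0,0,0.03,0,0,0,0,0.02,0,0,0,0,0.01,0,0,0,0,0.008,0,0,0,0]}}

```text
time: 3.2
tcp_pos: [0.4601, -0.0189, 0.1185]
orientation: [[0.002, 1.0, -0.024], [0.008, -0.024, -1.0], [-1.0, 0.002, -0.008]]
ft_force: [1.0, 17.8, 1.9]
opening: 0.0126
```

Run:
```python
from h import *
s,T=pose();print(s['tcp_pos'],s['ft_force'],s['opening'],s['q'])
p,d=read_camera('wrist');cv2.imwrite('pics/w2.png',p[:,:,::-1])
a=np.radians(180)-np.arctan2(53,95)
th=np.linspace(0,np.radians(84),16)
y=109*np.cos(a-th);z=109*np.sin(a-th)
for i in range(15):print('th %.0f dy %.1f dup %.1f'%(np.degrees(th[i+1]),y[i+1]-y[i],z[i+1]-z[i]))
```

```text
[ 0.4601 -0.0189  0.1185] [ 1.0418 17.7737  1.8939] 0.012558746069800142 [-0.2928 -0.0693  2.1163  0.0092  1.0949  1.298 ]
th 6 dy 5.6 dup 9.0
th 11 dy 6.5 dup 8.4
th 17 dy 7.3 dup 7.8
th 22 dy 8.0 dup 7.0
th 28 dy 8.7 dup 6.2
th 34 dy 9.2 dup 5.3
th 39 dy 9.7 dup 4.4
th 45 dy 10.1 dup 3.4
th 50 dy 10.4 dup 2.4
th 56 dy 10.6 dup 1.4
th 62 dy 10.6 dup 0.4
th 67 dy 10.6 dup -0.7
th 73 dy 10.5 dup -1.7
th 78 dy 10.3 dup -2.7
th 84 dy 10.0 dup -3.7
```

View pics/w2.png

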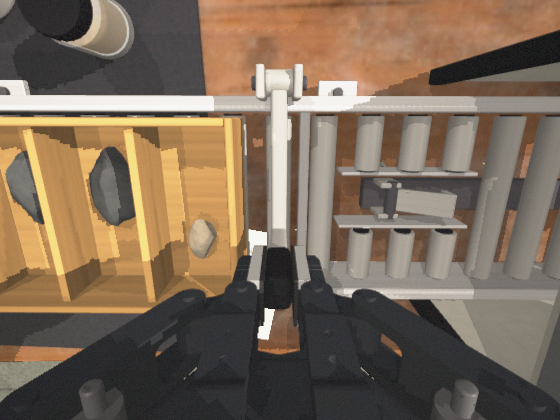

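Gripped at 12.6 mm. The pull along y is 18 N, so I'll ease it as I lift along the arc.

>>> {"api": "carry_out", "payload": {"commands": [0.008,-0.009,0.0055,-0.001,0,0.008,-0.0085,0.0065,0,0,0.008,-0.008,0.0075,0,0,0.008,-0.007,0.008,0,0,0.008,-0.006,0.0085,0,0]}}

```text
time: 3.75
tcp_pos: [0.4951, -0.0197, 0.1558]
orientation: [[-0.001, 1.0, -0.022], [0.005, -0.022, -1.0], [-1.0, -0.001, -0.005]]
ft_force: [2.0, 8.0, -8.2]
opening: 0.0129
```

>>> {"api": "carry_out", "payload": {"commands": [0.008,-0.0055,0.009,-0.0005,0,0.008,-0.0045,0.0095,0,0,0.008,-0.0035,0.01,0,0,0.008,-0.0025,0.0105,0,0,0.008,-0.0015,0.0105,0,0]}}

```text
time: 4.25
tcp_pos: [0.5445, -0.021, 0.1733]
orientation: [[-0.002, 1.0, -0.022], [0.003, -0.022, -1.0], [-1.0, -0.002, -0.003]]
ft_force: [-2.1, 4.6, -4.4]
opening: 0.0125
```

>>> {"api": "carry_out", "payload": {"commands": [0.008,-0.0005,0.0105,0,0,0.008,0.0005,0.0105,0,0,0.008,0.0015,0.0105,0,0,0.008,0.0025,0.0105,0,0,0.008,0.0035,0.01,0,0]}}

```text
time: 4.75
tcp_pos: [0.597, -0.0224, 0.1666]
orientation: [[-0.001, 1.0, -0.022], [0.003, -0.022, -1.0], [-1.0, -0.001, -0.003]]
ft_force: [-2.0, 5.3, -1.0]
opening: 0.0124
```

Run:
```python
from h import *
s,T=pose();print(s['tcp_pos'],s['ft_force'],s['opening'],s['q'])
p,d=read_camera('wrist');cv2.imwrite('pics/w3.png',p[:,:,::-1])
p,d=read_camera('scene');cv2.imwrite('pics/s3.png',cv2.resize(p[100:310,170:450,::-1],None,fx=2.8,fy=2.8))
```

```text
[ 0.597  -0.0224  0.1666] [-1.9622  5.2767 -0.9705] 0.012415280294390612 [-0.228   0.1902  1.7458  0.0024  1.2072  1.3641]
```

View pics/w3.png

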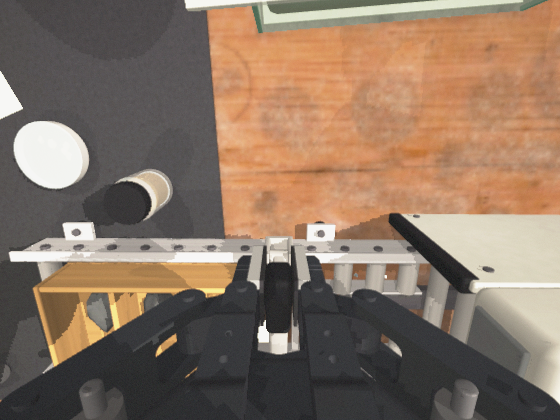

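View pics/s3.png

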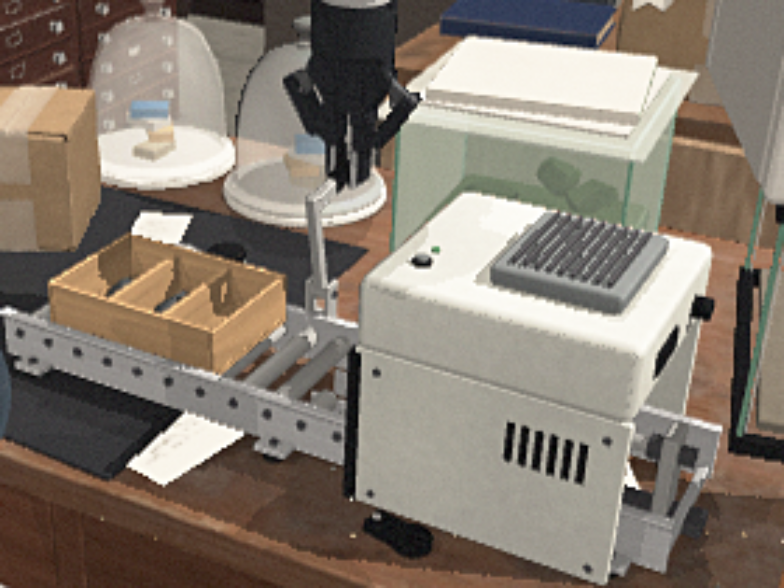

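The bar stands nearly upright and still in the grip. I'll carry it a little further over, then let go.

>>> {"api": "carry_out", "payload": {"commands": [0.008,0.0045,0.01,0,0,0.008,0.0055,0.0095,0,0,0.008,0.0065,0.009,0,0,0.04,0,0,0,0,0.06,-0.005,0,0,0]}}

```text
time: 5.35
tcp_pos: [0.6255, -0.0245, 0.1547]
orientation: [[-0.0, 1.0, -0.022], [-0.001, -0.022, -1.0], [-1.0, -0.0, 0.001]]
ft_force: [-0.1, 0.3, -0.1]
opening: 0.0406
```

>>> {"api": "carry_out", "payload": {"commands": [0.085,0,0,0,0,0.085,0,0,0,0,0.085,-0.02,-0.01,0,0,0.085,-0.03,-0.02,0.0,0,0.085,-0.03,-0.03,0.0,0]}}

```text
time: 5.85
tcp_pos: [0.5651, -0.0231, 0.2351]
orientation: [[-0.0, 1.0, -0.022], [-0.0, -0.022, -1.0], [-1.0, -0.0, 0.0]]
ft_force: [0.5, -0.4, 1.7]
opening: 0.0849
```

Run:
```python
from h import *
s,T=pose();print(s['tcp_pos'],s['ft_force'],s['opening'],s['q'])
p,d=read_camera('wrist');cv2.imwrite('pics/w4.png',p[:,:,::-1])
```

```text
[ 0.5651 -0.0231  0.2351] [ 0.4768 -0.4098  1.6501] 0.08485967904214484 [-0.2412  0.0455  1.7728 -0.0001  1.3235  1.3519]
```

View pics/w4.png

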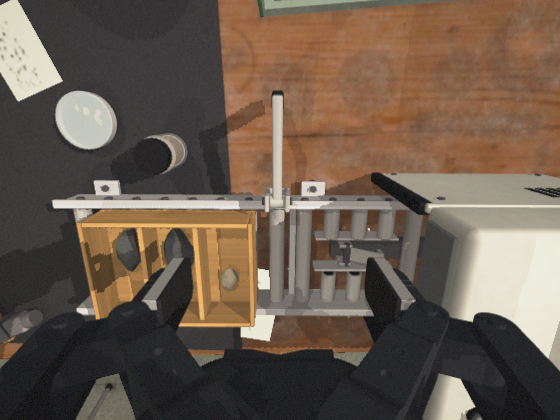

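The bar lies flipped over outside the track at about (278,130), clear of the jar. Before going behind the tray I'll check the carton's edge.

Run:
```python
from h import *
d=np.load('pics/top0.npy');P=pts('top',d)
v,u=np.mgrid[:420,:560]
m=(u<140)&(v>70)&(v<185)&(P[...,2]>.15)&(P[...,2]<.24)
q=P[m];print(q.min(0),q.max(0));print(cv2.boxPoints(cv2.minAreaRect(q[:,:2].astype(np.float32))))
m=(u<160)&(v>185)&(v<290)&(P[...,2]>.02);print(P[m].min(0),P[m].max(0))
```

```text
[0.5814 0.3422 0.15  ] [0.7261 0.4507 0.1544]
[[0.5693 0.4096]
 [0.6276 0.3198]
 [0.7434 0.395 ]
 [0.6851 0.4848]]
[0.3204 0.2099 0.02  ] [0.5428 0.4638 0.0603]
```

>>> {"api": "carry_out", "payload": {"commands": [0.0,0,-0.02,-0.03,0,0.0,0,-0.02,-0.045,0,0.0,0,-0.02,-0.045,0,0.0,0,-0.018,-0.045,0,0.0,0,-0.015,-0.045,0]}}

```text
time: 6.4
tcp_pos: [0.4762, 0.1905, 0.2348]
orientation: [[0.001, 1.0, -0.023], [0.0, -0.023, -1.0], [-1.0, 0.001, -0.0]]
ft_force: [0.9, -0.2, -0.5]
opening: 0.0117
```

>>> {"api": "carry_out", "payload": {"commands": [0.0,0,0,-0.024,0,0.0,0.03,0,0,0,0.0,0.045,0,0,0,0.0,0.045,0,0,0,0.0,0.03,0,0,0]}}

```text
time: 6.9
tcp_pos: [0.4761, 0.2128, 0.0816]
orientation: [[-0.003, 1.0, -0.022], [-0.001, -0.022, -1.0], [-1.0, -0.003, 0.001]]
ft_force: [-0.1, -0.5, -0.6]
opening: 0.0003
```

Run:
```python
from h import *
s,T=pose();print(s['tcp_pos'],s['ft_force'],s['opening'])
p,d=read_camera('wrist');cv2.imwrite('pics/w5.png',p[:,:,::-1])
```

```text
[0.4761 0.2128 0.0816] [-0.1113 -0.5229 -0.5558] 0.00028987793338710563
```

View pics/w5.png

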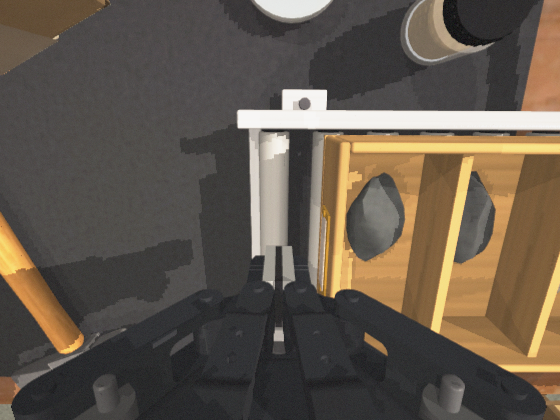

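>>> {"api": "carry_out", "payload": {"commands": [0.0,0.015,0,0,0,0.0,0.008,0,0,0,0.0,0,0,0.003,0,0.0,0,0,0.004,0,0.0,0,0,0.004,0]}}

```text
time: 7.45
tcp_pos: [0.4786, 0.202, 0.0627]
orientation: [[0.003, 1.0, -0.022], [0.0, -0.022, -1.0], [-1.0, 0.003, -0.001]]
ft_force: [-0.2, -0.3, -0.4]
opening: -0.0
```

>>> {"api": "carry_out", "payload": {"commands": [0.0,0,0,0.004,0,0.0,0,0,0.004,0,0.0,0,0,0.005,0,0.0,0,0,0.006,0,0.0,0,0,0.007,0]}}

```text
time: 7.95
tcp_pos: [0.477, 0.1757, 0.0613]
orientation: [[0.0, 1.0, -0.022], [-0.0, -0.022, -1.0], [-1.0, 0.0, 0.0]]
ft_force: [0.9, 1.7, -0.6]
opening: -0.0001
```

>>> {"api": "carry_out", "payload": {"commands": [0.0,0,0,0.008,0,0.0,0,0,0.009,0,0.0,0,0,0.01,0,0.0,0,0,0.01,0,0.0,0,0,0.01,0]}}

```text
time: 8.45
tcp_pos: [0.4757, 0.1282, 0.0612]
orientation: [[-0.0, 1.0, -0.022], [-0.0, -0.022, -1.0], [-1.0, -0.0, 0.0]]
ft_force: [-0.8, 1.1, -0.5]
opening: 0.0003
```

>>> {"api": "carry_out", "payload": {"commands": [0.0,0,0,0.01,0,0.0,0,0,0.01,0,0.0,0,0,0.01,0,0.0,0,0,0.01,0,0.0,0,0,0.01,0]}}

```text
time: 8.95
tcp_pos: [0.4747, 0.0784, 0.0612]
orientation: [[-0.0, 1.0, -0.022], [0.0, -0.022, -1.0], [-1.0, -0.0, -0.0]]
ft_force: [-0.6, 0.8, -0.7]
opening: 0.0001
```

>>> {"api": "carry_out", "payload": {"commands": [0.0,0,0,0.01,0,0.0,0,0,0.01,0,0.0,0,0,0.01,0,0.0,0,0,0.01,0,0.0,0,0,0.01,0]}}

```text
time: 9.45
tcp_pos: [0.4735, 0.0284, 0.0612]
orientation: [[-0.001, 1.0, -0.022], [0.0, -0.022, -1.0], [-1.0, -0.001, -0.0]]
ft_force: [-1.4, 2.1, 0.7]
opening: 0.0003
```

>>> {"api": "carry_out", "payload": {"commands": [0.0,0,0,0.01,0,0.0,0,0,0.01,0,0.0,0,0,0.01,0,0.0,0,0,0.01,0,0.0,0,0,0.01,0]}}

```text
time: 9.95
tcp_pos: [0.4725, -0.0216, 0.0612]
orientation: [[-0.0, 1.0, -0.022], [0.0, -0.022, -1.0], [-1.0, -0.0, -0.0]]
ft_force: [-0.9, 1.8, -0.3]
opening: 0.0001
```

>>> {"api": "carry_out", "payload": {"commands": [0.0,0,0,0.009,0,0.0,0,0,0.008,0,0.0,0,0,0.006,0,0.0,0,0,0.004,0,0.0,0,0,0.002,0]}}

```text
time: 10.45
tcp_pos: [0.4722, -0.0502, 0.0614]
orientation: [[0.0, 1.0, -0.022], [-0.0, -0.022, -1.0], [-1.0, 0.0, 0.0]]
ft_force: [-0.1, 1.7, 0.3]
opening: 0.0002
```

>>> {"api": "carry_out", "payload": {"commands": [0.0,0,0,0,0,0.0,0,0,-0.02,0,0.0,-0.04,0,-0.02,0,0.0,-0.045,0,0,0,0.0,-0.045,0,0,0]}}

```text
time: 10.95
tcp_pos: [0.4726, -0.0091, 0.1928]
orientation: [[-0.0, 1.0, -0.021], [-0.0, -0.021, -1.0], [-1.0, -0.0, 0.0]]
ft_force: [0.8, -0.6, 0.4]
opening: -0.0
```

Run:
```python
from h import *
s,T=pose();print(s['tcp_pos'],s['ft_force'],s['opening'])
p,d=read_camera('wrist');cv2.imwrite('pics/w6.png',p[:,:,::-1]);np.save('pics/w6.npy',d);np.save('pics/w6T.npy',T)
```

```text
[ 0.4726 -0.0091  0.1928] [ 0.7619 -0.6074  0.4274] -1.9621844260721996e-05
```

View pics/w6.png

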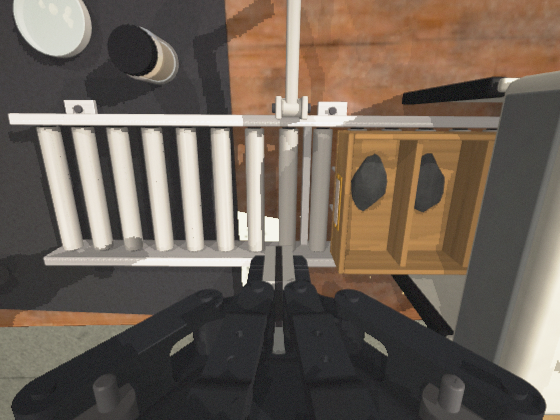

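The tray is well placed: its tail is at track x ≈ -20 mm, the rocks are in it, and the catch is not yet passed. The moves contain no tilt, so I'll see whether the arm's reach limit leaves the tool leaning. I'll go to the open space beside the cart for that.

>>> {"api": "carry_out", "payload": {"commands": [0.0,-0.045,-0.02,0,0,0.0,-0.045,-0.03,0,0,0.0,-0.04,-0.035,0.02,0,0.0,-0.03,-0.035,0.035,0,0.0,-0.02,-0.035,0.035,0]}}

```text
time: 11.5
tcp_pos: [0.3289, -0.0876, 0.3602]
orientation: [[0.004, 1.0, -0.019], [-0.003, -0.019, -1.0], [-1.0, 0.004, 0.003]]
ft_force: [0.8, -0.9, 0.8]
opening: -0.0002
```

>>> {"api": "carry_out", "payload": {"commands": [0.0,-0.01,-0.035,0.035,0,0.0,-0.01,-0.035,0.035,0,0.0,-0.01,-0.035,0.035,0,0.0,-0.01,-0.03,0.035,0,0.0,-0.01,-0.03,0.035,0]}}

```text
time: 12.0
tcp_pos: [0.16, -0.2587, 0.4083]
orientation: [[0.0, 1.0, -0.023], [-0.003, -0.023, -1.0], [-1.0, 0.001, 0.003]]
ft_force: [1.5, -0.5, -0.3]
opening: -0.0001
```

>>> {"api": "carry_out", "payload": {"commands": [0.0,-0.01,-0.03,0.035,0,0.0,-0.01,-0.03,0.035,0,0.0,-0.01,-0.03,0.035,0,0.0,-0.01,-0.03,0.035,0,0.0,-0.01,-0.03,0.035,0]}}

```text
time: 12.5
tcp_pos: [0.0061, -0.4306, 0.458]
orientation: [[-0.001, 1.0, -0.023], [-0.001, -0.023, -1.0], [-1.0, -0.001, 0.001]]
ft_force: [0.3, -0.4, 0.4]
opening: 0.0001
```

Run:
```python
from h import *
s,T=pose();print(s['q'])
p,d=read_camera('wrist');cv2.imwrite('pics/w7.png',p[:,:,::-1])
P=pts('wrist',d,T)
for v in (20,100,180,260):print([P[v,u].round(2).tolist() for u in (100,280,400,540)])
```

```text
[-1.8212 -0.3789  1.7488 -0.0003  1.7702 -0.2274]
[[0.36, 0.08, -0.39], [0.31, -0.44, -0.25], [0.3, -0.74, -0.25], [0.22, -0.85, 0.06]]
[[0.12, -0.09, -0.0], [0.14, -0.44, -0.76], [0.13, -0.96, -0.76], [0.12, -1.56, -0.76]]
[[-0.04, -0.07, 0.01], [-0.21, -0.43, -0.76], [-0.22, -0.99, -0.76], [-0.24, -1.65, -0.76]]
[[-0.6, 0.49, -0.76], [0.02, -0.43, 0.48], [-0.58, -0.99, -0.65], [-0.65, -1.75, -0.76]]
```

View pics/w7.png

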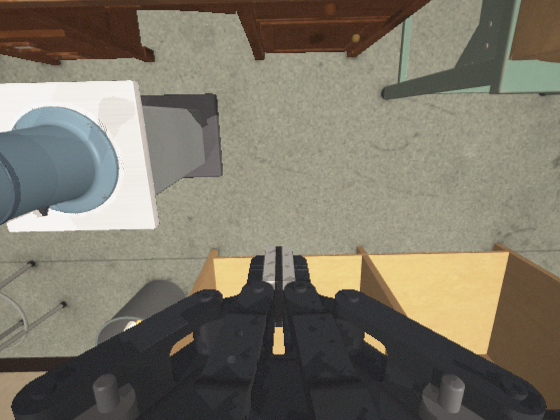

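The floor beside the cart is open towards -y, with nothing standing above it there. I'll stretch that way.

>>> {"api": "carry_out", "payload": {"commands": [0.0,0,0.02,0.045,0,0.0,0,0.02,0.045,0,0.0,0,0.02,0.045,0,0.0,0,0.02,0.045,0,0.0,0,0.02,0.045,0]}}

```text
time: 13.05
tcp_pos: [0.104, -0.6582, 0.4571]
orientation: [[-0.001, 1.0, -0.022], [-0.001, -0.022, -1.0], [-1.0, -0.001, 0.001]]
ft_force: [-0.5, 0.6, -0.1]
opening: -0.0001
```

>>> {"api": "carry_out", "payload": {"commands": [0.0,0,0,0.045,0,0.0,0,0,0.045,0,0.0,0,0,0.045,0,0.0,0,0,0.045,0,0.0,0,0,0.045,0]}}

```text
time: 13.55
tcp_pos: [0.0981, -0.8683, 0.4572]
orientation: [[-0.0, 1.0, -0.022], [0.001, -0.022, -1.0], [-1.0, -0.0, -0.001]]
ft_force: [-0.7, -1.7, 0.8]
opening: 0.0001
```

>>> {"api": "carry_out", "payload": {"commands": [0.0,0,0,0.03,0,0.0,0,0,0.03,0,0.0,0,0,0.03,0,0.0,0,0,0.03,0,0.0,0,0,0.03,0]}}

```text
time: 14.05
tcp_pos: [0.0854, -0.9208, 0.4221]
orientation: [[0.006, 1.0, -0.022], [-0.071, -0.022, -0.997], [-0.997, 0.008, 0.071]]
ft_force: [-0.0, -0.9, 1.4]
opening: 0.0001
```

Run:
```python
from h import *
s,T=pose();print(s['q'],s['qvel'],s['tcp_pos'],s['orientation'])
```

```text
[-1.6028  1.0105  0.1265  0.0092  1.9335 -0.0064] [-0.0354  0.0992  0.0007  0.0212 -0.2447 -0.0244] [ 0.0854 -0.9208  0.4221] [[ 0.0063  0.9997 -0.0222]
 [-0.0713 -0.0217 -0.9972]
 [-0.9974  0.0078  0.0711]]
```

The lean does come: 4° so far, fingers leading towards -y, as wanted. I'll keep pressing gently on the reach limit.

>>> {"api": "carry_out", "payload": {"commands": [0.0,-0.01,0,0.03,0,0.0,-0.01,0,0.03,0,0.0,-0.01,0,0.03,0,0.0,-0.01,0,0.03,0,0.0,-0.01,0,0.03,0]}}

```text
time: 14.55
tcp_pos: [0.0711, -0.9412, 0.4283]
orientation: [[0.013, 1.0, -0.023], [-0.153, -0.021, -0.988], [-0.988, 0.017, 0.153]]
ft_force: [-0.1, 0.6, 0.7]
opening: -0.0001
```

Run:
```python
from h import *
s,T=pose();print(s['q'],s['qvel'],s['tcp_pos'],s['orientation'])
```

```text
[-1.6207  1.0062  0.1265  0.022   1.8563 -0.0199] [-0.0342 -0.0204  0.001   0.0272 -0.1472 -0.0251] [ 0.0711 -0.9412  0.4283] [[ 0.0134  0.9996 -0.0233]
 [-0.1529 -0.021  -0.988 ]
 [-0.9882  0.0169  0.1525]]
```

>>> {"api": "carry_out", "payload": {"commands": [0.0,-0.015,0.006,0.045,0,0.0,-0.015,0.006,0.045,0,0.0,-0.015,0.006,0.045,0,0.0,-0.015,0.006,0.045,0,0.0,-0.015,0.006,0.045,0]}}

```text
time: 15.05
tcp_pos: [0.0802, -0.9618, 0.4608]
orientation: [[0.024, 0.999, -0.025], [-0.282, -0.018, -0.959], [-0.959, 0.03, 0.282]]
ft_force: [0.3, -0.3, 1.1]
opening: -0.0
```

>>> {"api": "carry_out", "payload": {"commands": [0.0,-0.02,0.006,0.045,0,0.0,-0.02,0.006,0.045,0,0.0,-0.02,0.006,0.045,0,0.0,-0.02,0.006,0.045,0,0.0,-0.02,0.006,0.045,0]}}

```text
time: 15.55
tcp_pos: [0.0853, -0.9609, 0.5344]
orientation: [[0.035, 0.999, -0.03], [-0.408, -0.013, -0.913], [-0.912, 0.044, 0.407]]
ft_force: [0.3, -0.4, 0.5]
opening: 0.0001
```

Run:
```python
from h import *
s,T=pose();print(s['q'],s['qvel'],s['tcp_pos'],s['orientation'])
```

```text
[-1.6131  0.9069  0.1268  0.0524  1.689  -0.0027] [ 0.0013 -0.1513  0.0028  0.0318 -0.115   0.0126] [ 0.0853 -0.9609  0.5344] [[ 0.0348  0.999  -0.0297]
 [-0.4079 -0.013  -0.913 ]
 [-0.9124  0.0439  0.407 ]]
```

>>> {"api": "carry_out", "payload": {"commands": [0.0,-0.015,0.015,0.045,0,0.0,-0.015,0.015,0.045,0,0.0,-0.015,0.015,0.045,0,0.0,-0.015,0.015,0.045,0,0.0,-0.015,0.015,0.045,0]}}

```text
time: 16.05
tcp_pos: [0.1304, -0.9561, 0.5983]
orientation: [[0.049, 0.998, -0.035], [-0.524, -0.004, -0.851], [-0.85, 0.06, 0.523]]
ft_force: [-0.1, 0.3, 0.3]
opening: 0.0002
```

Run:
```python
from h import *
s,T=pose();print(s['q'],s['qvel'],s['tcp_pos'],s['orientation'])
```

```text
[-1.5644  0.8491  0.1276  0.0462  1.6118  0.0421] [ 0.0833 -0.1314 -0.004  -0.0131 -0.1421  0.0803] [ 0.1304 -0.9561  0.5983] [[ 0.0495  0.9982 -0.0348]
 [-0.5244 -0.0037 -0.8514]
 [-0.85    0.0603  0.5233]]
```

The tool now leans 31.7°, which is within the advised range. Next I'll work out the closed fingers' profile and the way back in tool axes.

```bash
cat >> h.py <<'E'
def tool(W):
    s,T=pose();d=np.array(W)-T[:3,3];print('world d',d,'tool d',T[:3,:3].T@d)
E
python3 - <<'E'
from h import *
T=np.load('pics/w6T.npy');d=np.load('pics/w6.npy');P=pts('wrist',d,T)
Q=(P-T[:3,3])@T[:3,:3]
m=(d>0)&(abs(Q[...,1])<.05)&(Q[...,0]<.005)&(Q[...,0]>-.14)&(abs(Q[...,2])<.09)
s,N=pose();X,Y,Z=N[:3,:3].T
# forward (track x) and up relative to TCP with present lean
f=Q[m]@np.array([-X[1],-Y[1],-Z[1]]);up=Q[m]@np.array([X[2],Y[2],Z[2]])
for a in np.arange(-.01,.16,.01):
    k=(up>=a)&(up<a+.01)
    if k.sum()>3:print('up %.2f fwd max %.4f'%(a,f[k].max()))
for a in np.arange(-.11,.0,.01):
    k=m&(Q[...,0]>=a)&(Q[...,0]<a+.01)
    if k.sum()>3:print('x %.2f z %.3f..%.3f'%(a,Q[k][:,2].min(),Q[k][:,2].max()))
tool([.472,0.0,.45])
# tail in w6
print(ray('wrist',335,200,.093,T),ray('wrist',345,135,.093,T),ray('wrist',338,272,.093,T))
E
```

```text
up 0.00 fwd max 0.0029
up 0.01 fwd max 0.0056
up 0.02 fwd max 0.0031
up 0.03 fwd max -0.0030
up 0.04 fwd max -0.0050
up 0.05 fwd max 0.0018
up 0.06 fwd max 0.0029
up 0.07 fwd max 0.0042
up 0.08 fwd max 0.0060
up 0.09 fwd max 0.0068
up 0.10 fwd max 0.0083
up 0.11 fwd max 0.0024
x -0.11 z -0.020..0.019
x -0.10 z -0.062..0.061
x -0.09 z -0.063..0.062
x -0.08 z -0.057..0.057
x -0.07 z -0.050..0.049
x -0.06 z -0.042..0.041
x -0.05 z -0.033..0.032
x -0.04 z -0.016..0.013
x -0.03 z -0.014..0.013
x -0.02 z -0.014..0.013
x -0.01 z -0.013..0.012
world d [ 0.3416  0.9561 -0.1483] tool d [-0.3584  0.3285 -0.9036]
[ 0.4772 -0.0568  0.093 ] [ 0.5308 -0.0629  0.093 ] [ 0.4086 -0.0619  0.093 ]
```

>>> {"api": "carry_out", "payload": {"commands": [0.0,-0.015,0.01,0.045,-0.1,0.0,-0.015,0.01,0.045,0,0.0,-0.015,0.01,0.045,0,0.0,-0.01,0.005,0.03,0,0.0,0,0,0,0]}}

```text
time: 16.55
tcp_pos: [0.1496, -0.943, 0.6565]
orientation: [[0.062, 0.996, 0.059], [-0.604, 0.085, -0.793], [-0.795, 0.013, 0.607]]
ft_force: [0.5, 0.2, 0.2]
opening: 0.0
```

Run:
```python
from h import *
s,T=pose();print(s['q'],s['qvel'],s['tcp_pos'],s['orientation'])
tool([.472,0.0,.45])
```

```text
[-1.5439  0.795   0.1266  0.0455  1.5693 -0.038 ] [-0.0125  0.0271  0.0084 -0.0039  0.0066 -0.0078] [ 0.1496 -0.943   0.6565] [[ 0.0618  0.9963  0.0592]
 [-0.6037  0.0846 -0.7927]
 [-0.7948  0.0132  0.6067]]
world d [ 0.3224  0.943  -0.2065] tool d [-0.3851  0.3983 -0.8537]
```

>>> {"api": "carry_out", "payload": {"commands": [0.0,-0.01,0,0,-0.145,0.0,-0.02,0,0,-0.145,0.0,-0.02,0,0,-0.145,0.0,-0.02,0,0,-0.145,0.0,-0.02,0,0,-0.145]}}

```text
time: 17.05
tcp_pos: [0.1424, -0.8886, 0.7234]
orientation: [[0.061, 0.703, 0.709], [-0.601, 0.593, -0.536], [-0.797, -0.393, 0.458]]
ft_force: [-0.1, 0.7, 0.3]
opening: 0.0002
```

>>> {"api": "carry_out", "payload": {"commands": [0.0,-0.02,0,0,-0.145,0.0,-0.02,0,0,-0.145,0.0,-0.02,0,0,-0.145,0.0,-0.02,0,0,-0.145,0.0,-0.02,0,0,-0.145]}}

```text
time: 17.55
tcp_pos: [0.1351, -0.8212, 0.7958]
orientation: [[0.062, 0.057, 0.996], [-0.606, 0.795, -0.008], [-0.793, -0.603, 0.083]]
ft_force: [0.3, -1.2, 0.4]
opening: 0.0001
```

Run:
```python
from h import *
s,T=pose();print(s['q'],s['tcp_pos'],s['orientation'])
tool([.472,0.02,.40])
```

```text
[-1.5607  0.6048  0.1278  0.0565  1.7557 -1.4956] [ 0.1351 -0.8212  0.7958] [[ 0.0617  0.0566  0.9965]
 [-0.606   0.7954 -0.0077]
 [-0.7931 -0.6034  0.0834]]
world d [ 0.3369  0.8412 -0.3958] tool d [-0.1751  0.927   0.2963]
```

>>> {"api": "carry_out", "payload": {"commands": [0.0,-0.008,0.03,0.01,-0.07,0.0,-0.008,0.035,0.01,-0.07,0.0,-0.008,0.04,0.01,0,0.0,-0.008,0.04,0.01,0,0.0,-0.008,0.04,0.01,0]}}

```text
time: 18.05
tcp_pos: [0.1749, -0.6542, 0.7196]
orientation: [[0.062, -0.06, 0.996], [-0.606, 0.791, 0.085], [-0.793, -0.609, 0.012]]
ft_force: [0.4, -1.0, 1.5]
opening: 0.0
```

Run:
```python
from h import *
s,T=pose();print(s['q'],s['tcp_pos'],s['orientation'])
tool([.472,0.02,.40])
```

```text
[-1.4787 -0.03    1.0753  0.0058  1.4411 -1.5585] [ 0.1749 -0.6542  0.7196] [[ 0.0617 -0.0599  0.9963]
 [-0.6062  0.7907  0.0851]
 [-0.7929 -0.6092  0.0125]]
world d [ 0.2971  0.6742 -0.3196] tool d [-0.137   0.7101  0.3493]
```

>>> {"api": "carry_out", "payload": {"commands": [0.0,-0.008,0.04,0.02,0.06,0.0,-0.008,0.042,0.02,0.06,0.0,-0.008,0.042,0.02,0,0.0,-0.008,0.042,0.02,0,0.0,-0.008,0.042,0.02,0]}}

```text
time: 18.55
tcp_pos: [0.2773, -0.4631, 0.6319]
orientation: [[0.061, 0.06, 0.996], [-0.607, 0.795, -0.011], [-0.793, -0.604, 0.085]]
ft_force: [1.6, -0.4, -0.1]
opening: 0.0001
```

>>> {"api": "carry_out", "payload": {"commands": [0.0,-0.008,0.042,0.02,0,0.0,-0.008,0.042,0.02,0,0.0,-0.008,0.042,0.02,0,0.0,-0.008,0.042,0.02,0,0.0,-0.008,0.042,0.02,0]}}

```text
time: 19.05
tcp_pos: [0.387, -0.2728, 0.5456]
orientation: [[0.062, 0.06, 0.996], [-0.607, 0.794, -0.01], [-0.792, -0.604, 0.086]]
ft_force: [0.7, -0.4, 0.5]
opening: 0.0003
```

Run:
```python
from h import *
s,T=pose();print(s['q'],s['tcp_pos'],s['orientation'])
tool([.472,0.02,.30])
```

```text
[-0.602  -0.4721  1.7522 -0.4902  1.4189 -0.5983] [ 0.387  -0.2728  0.5456] [[ 0.062   0.0601  0.9963]
 [-0.6072  0.7945 -0.0101]
 [-0.7921 -0.6043  0.0857]]
world d [ 0.085   0.2928 -0.2456] tool d [0.0221 0.3861 0.0607]
```

>>> {"api": "carry_out", "payload": {"commands": [0.0,0.002,0.042,0.007,0,0.0,0.002,0.042,0.007,0,0.0,0.002,0.042,0.007,0,0.0,0.002,0.042,0.007,0,0.0,0.002,0.042,0.007,0]}}

```text
time: 19.55
tcp_pos: [0.4345, -0.1125, 0.4134]
orientation: [[0.062, 0.06, 0.996], [-0.607, 0.795, -0.01], [-0.792, -0.604, 0.086]]
ft_force: [1.0, -0.6, -0.3]
opening: -0.0002
```

>>> {"api": "carry_out", "payload": {"commands": [0.0,0.002,0.042,0.007,0,0.0,0.002,0.042,0.007,0,0.0,0.002,0.042,0.007,0,0.0,0.002,0.042,0.007,0,0.0,0,0,0,0]}}

```text
time: 20.05
tcp_pos: [0.4716, 0.0169, 0.304]
orientation: [[0.057, 0.051, 0.997], [-0.606, 0.795, -0.006], [-0.793, -0.604, 0.076]]
ft_force: [0.1, 0.3, -0.3]
opening: 0.0001
```

Run:
```python
from h import *
s,T=pose();print(s['q'],s['tcp_pos'],s['orientation'])
tool([.472,0.0,.064])
p,d=read_camera('wrist');cv2.imwrite('pics/w8.png',p[:,:,::-1])
p,d=read_camera('scene');cv2.imwrite('pics/s8.png',p[:,:,::-1])
print('tail',proj('wrist',[.472,-.066,.069],T))
```

```text
[ 0.1253 -0.1627  1.9413 -0.6628  1.4253  0.2778] [0.4716 0.0169 0.304 ] [[ 0.0572  0.0509  0.9971]
 [-0.6064  0.7951 -0.0058]
 [-0.7931 -0.6043  0.0763]]
world d [ 0.0004 -0.0169 -0.24  ] tool d [ 0.2006  0.1316 -0.0179]
tail [264.0448 113.9971]
```

View pics/w8.png

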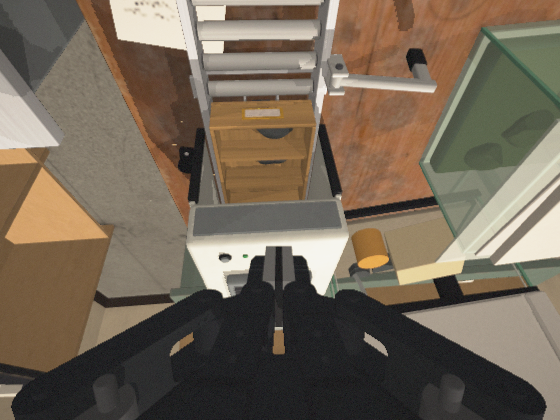

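View pics/s8.png

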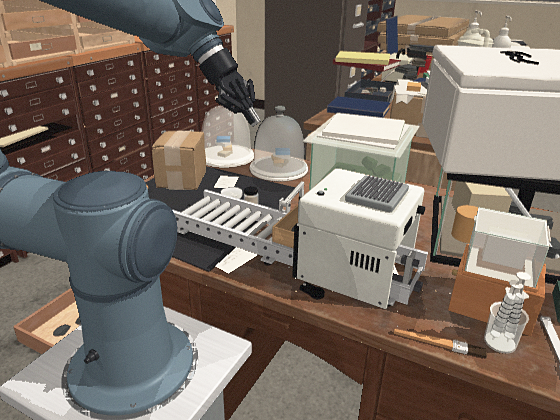

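The lean is right, and the track behind the tray is clear. I'll go down behind the tail.

>>> {"api": "carry_out", "payload": {"commands": [0.0,0.03,0.02,-0.003,0,0.0,0.035,0.023,-0.003,0,0.0,0.035,0.023,-0.003,0,0.0,0.035,0.023,-0.003,0,0.0,0.03,0.02,-0.003,0]}}

```text
time: 20.65
tcp_pos: [0.475, -0.0001, 0.1112]
orientation: [[0.063, 0.062, 0.996], [-0.607, 0.795, -0.011], [-0.792, -0.604, 0.088]]
ft_force: [-0.2, -0.3, -0.3]
opening: 0.0
```

Run:
```python
from h import *
s,T=pose();print(s['q'],s['tcp_pos'],s['orientation'],s['ft_force'])
tool([.4718,-0.02,.066])
e=np.array([-.022,-.9998,0]);print('push dir tool',T[:3,:3].T@e)
```

```text
[ 0.0893  0.0987  2.0787 -0.7567  1.0942  0.5353] [ 0.475  -0.0001  0.1112] [[ 0.0629  0.0622  0.9961]
 [-0.6068  0.7947 -0.0113]
 [-0.7923 -0.6038  0.0877]] [-0.2407 -0.329  -0.2963]
world d [-0.0032 -0.0199 -0.0452] tool d [ 0.0477  0.0113 -0.007 ]
push dir tool [ 0.6053 -0.796  -0.0107]
```

>>> {"api": "carry_out", "payload": {"commands": [0.0,0.012,0.003,-0.002,0,0.0,0.012,0.003,-0.002,0,0.0,0.012,0.003,-0.002,0,0.0,0.011,0.002,-0.001,0,0.0,0,0,0,0]}}

```text
time: 21.15
tcp_pos: [0.4709, -0.0192, 0.0666]
orientation: [[0.061, 0.059, 0.996], [-0.607, 0.795, -0.01], [-0.792, -0.604, 0.084]]
ft_force: [1.0, 0.2, -0.3]
opening: -0.0
```

>>> {"api": "carry_out", "payload": {"commands": [0.0,0.003,-0.004,0,0,0.0,0.003,-0.004,0,0,0.0,0.003,-0.004,0,0,0.0,0.003,-0.004,0,0,0.0,0.003,-0.004,0,0]}}

```text
time: 21.65
tcp_pos: [0.4711, -0.0439, 0.0674]
orientation: [[0.063, 0.059, 0.996], [-0.607, 0.795, -0.009], [-0.792, -0.604, 0.086]]
ft_force: [0.4, -0.3, -0.1]
opening: -0.0004
```

>>> {"api": "carry_out", "payload": {"commands": [0.0,0.003,-0.004,0,0,0.0,0.003,-0.004,0,0,0.0,0.003,-0.004,0,0,0.0,0.003,-0.004,0,0,0.0,0.003,-0.004,0,0]}}

```text
time: 22.15
tcp_pos: [0.4705, -0.0687, 0.0672]
orientation: [[0.062, 0.059, 0.996], [-0.607, 0.795, -0.009], [-0.793, -0.604, 0.085]]
ft_force: [0.3, 2.0, 0.9]
opening: 0.0
```

>>> {"api": "carry_out", "payload": {"commands": [0.0,0.003,-0.004,0,0,0.0,0.003,-0.004,0,0,0.0,0.003,-0.004,0,0,0.0,0.003,-0.004,0,0,0.0,0.003,-0.004,0,0]}}

```text
time: 22.65
tcp_pos: [0.4702, -0.0939, 0.0674]
orientation: [[0.062, 0.059, 0.996], [-0.607, 0.795, -0.009], [-0.792, -0.604, 0.085]]
ft_force: [-1.4, 1.9, -0.1]
opening: 0.0003
```

>>> {"api": "carry_out", "payload": {"commands": [0.0,0.003,-0.004,0,0,0.0,0.003,-0.004,0,0,0.0,0.0018,-0.0024,0,0,0.0,0.0018,-0.0024,0,0,0.0,0.0018,-0.0024,0,0]}}

```text
time: 23.15
tcp_pos: [0.4702, -0.1127, 0.0676]
orientation: [[0.062, 0.059, 0.996], [-0.607, 0.795, -0.009], [-0.792, -0.604, 0.085]]
ft_force: [-0.8, 2.0, -0.4]
opening: 0.0001
```

Run:
```python
from h import *
s,T=pose();print(s['q'],s['tcp_pos'],s['ft_force'])
p,d=read_camera('wrist');cv2.imwrite('pics/w9.png',p[:,:,::-1])
```

```text
[-0.1581  0.1285  2.1518 -0.8683  0.8825  0.4596] [ 0.4702 -0.1127  0.0676] [-0.798   2.015  -0.3866]
```

View pics/w9.png

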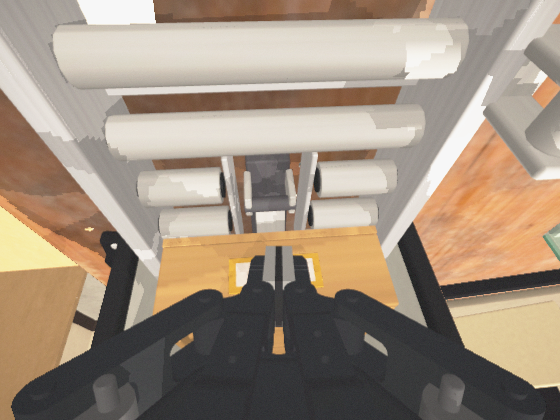

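The fingers press on the label of the tail at about (280,270), and the catch lies under the tray at (268,190). From here I'll go in small steps and watch the force.

>>> {"api": "carry_out", "payload": {"commands": [0.0,0.0018,-0.0024,0,0,0.0,0.0012,-0.0016,0,0,0.0,0.0012,-0.0016,0,0,0.0,0.0012,-0.0016,0,0,0.0,0.0012,-0.0016,0,0]}}

```text
time: 23.7
tcp_pos: [0.4702, -0.1236, 0.0679]
orientation: [[0.062, 0.059, 0.996], [-0.607, 0.795, -0.009], [-0.792, -0.604, 0.085]]
ft_force: [0.2, 1.9, 0.4]
opening: 0.0
```

>>> {"api": "carry_out", "payload": {"commands": [0.0,0.0012,-0.0016,0,0,0.0,0.0012,-0.0016,0,0,0.0,0.0012,-0.0016,0,0,0.0,0.0006,-0.0008,0,0,0.0,0.0006,-0.0008,0,0]}}

```text
time: 24.2
tcp_pos: [0.47, -0.1316, 0.0678]
orientation: [[0.062, 0.059, 0.996], [-0.607, 0.795, -0.009], [-0.792, -0.604, 0.085]]
ft_force: [-1.7, 1.7, -0.0]
opening: -0.0002
```

>>> {"api": "carry_out", "payload": {"commands": [0.0,0.0006,-0.0008,0,0,0.0,0.0006,-0.0008,0,0,0.0,0.0006,-0.0008,0,0,0.0,0.0006,-0.0008,0,0,0.0,0.0006,-0.0008,0,0]}}

```text
time: 24.7
tcp_pos: [0.4699, -0.1365, 0.0678]
orientation: [[0.062, 0.059, 0.996], [-0.607, 0.795, -0.009], [-0.792, -0.604, 0.085]]
ft_force: [-1.6, 1.6, 0.2]
opening: -0.0002
```

Run:
```python
from h import *
s,T=pose();print(s['q'],s['tcp_pos'],s['ft_force'])
p,d=read_camera('wrist');cv2.imwrite('pics/w10.png',cv2.resize(p[130:300,140:400,::-1],None,fx=3,fy=3))
```

```text
[-0.2114  0.1241  2.1563 -0.8811  0.8515  0.4258] [ 0.4699 -0.1365  0.0678] [-1.6344  1.598   0.2073]
```

View pics/w10.png

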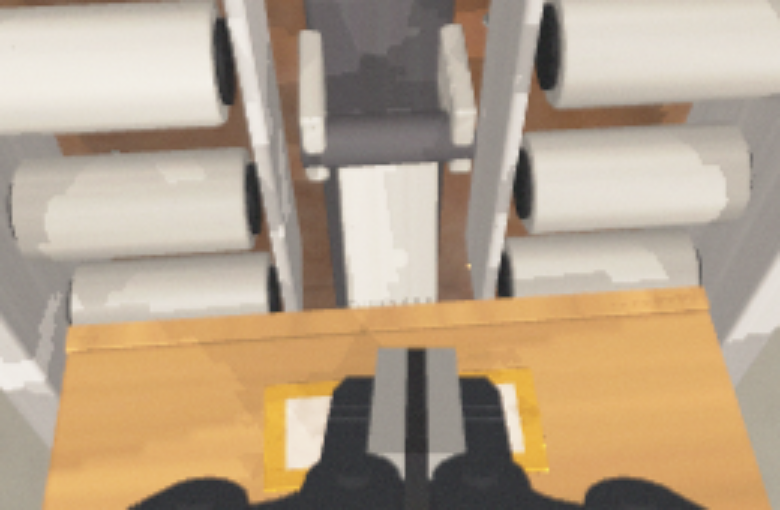

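>>> {"api": "carry_out", "payload": {"commands": [0.0,0.0006,-0.0008,0,0,0.0,0.0006,-0.0008,0,0,0.0,0.0006,-0.0008,0,0,0.0,0.0006,-0.0008,0,0,0.0,0,0,0,0]}}

```text
time: 25.25
tcp_pos: [0.4699, -0.1405, 0.0678]
orientation: [[0.062, 0.059, 0.996], [-0.607, 0.795, -0.009], [-0.792, -0.604, 0.085]]
ft_force: [-2.7, 4.0, 0.7]
opening: -0.0001
```

>>> {"api": "carry_out", "payload": {"commands": [0.0,0.0006,-0.0008,0,0,0.0,0.0006,-0.0008,0,0,0.0,0.0006,-0.0008,0,0,0.0,0,0,0,0,0.0,0,0,0,0]}}

```text
time: 25.75
tcp_pos: [0.4698, -0.1434, 0.0678]
orientation: [[0.062, 0.059, 0.996], [-0.607, 0.795, -0.009], [-0.793, -0.604, 0.085]]
ft_force: [-2.3, 5.1, 2.0]
opening: -0.0003
```

Run:
```python
from h import *
s,T=pose();print(s['q'],s['tcp_pos'],s['ft_force'])
p,d=read_camera('wrist');cv2.imwrite('pics/w11.png',cv2.resize(p[130:300,140:400,::-1],None,fx=3,fy=3))
```

```text
[-0.2266  0.1234  2.1571 -0.8843  0.8425  0.4158] [ 0.4698 -0.1434  0.0678] [-2.3437  5.1351  1.9522]
```

View pics/w11.png

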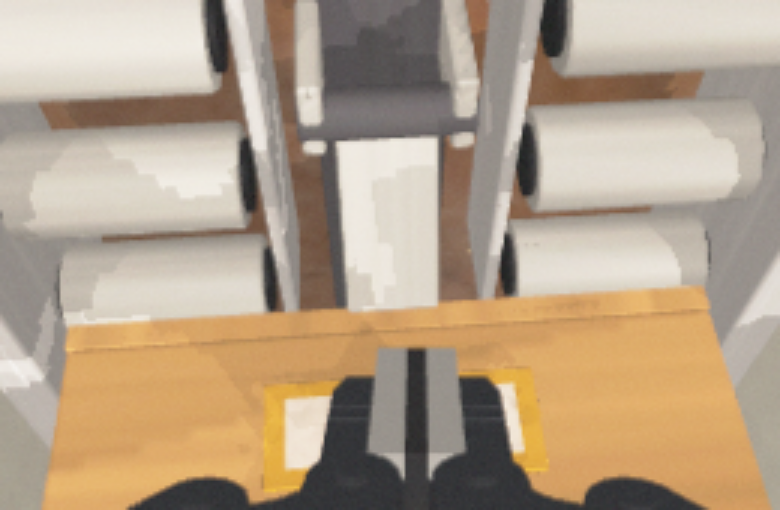

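The buffer is touched; the force is 5.1 N, close to the snap. One or two millimetres more.

>>> {"api": "carry_out", "payload": {"commands": [0.0,0.0006,-0.0008,0,0,0.0,0,0,0,0,0.0,0,0,0,0,0.0,0,0,0,0,0.0,0,0,0,0]}}

```text
time: 26.3
tcp_pos: [0.4698, -0.1443, 0.0678]
orientation: [[0.062, 0.059, 0.996], [-0.607, 0.795, -0.009], [-0.793, -0.604, 0.085]]
ft_force: [-2.8, 5.0, 1.2]
opening: -0.0
```

Run:
```python
from h import *
s,T=pose();print(s['tcp_pos'],s['ft_force'])
p,d=read_camera('wrist');cv2.imwrite('pics/w12.png',cv2.resize(p[130:300,140:400,::-1],None,fx=3,fy=3))
```

```text
[ 0.4698 -0.1443  0.0678] [-2.8088  4.9581  1.2229]
```

View pics/w12.png

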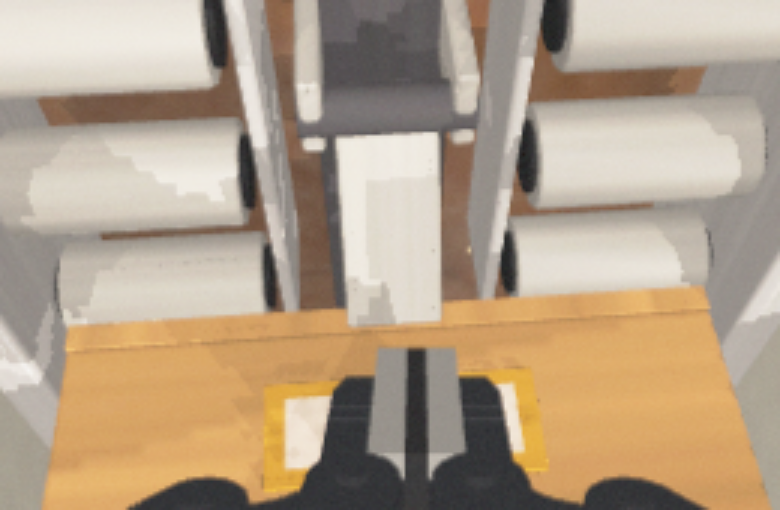

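The catch has snapped up: its end at about (395,322) now stands in front of the tail's lower edge. I'll back off slowly.

>>> {"api": "carry_out", "payload": {"commands": [0.0,-0.0006,0.0008,0,0,0.0,-0.0006,0.0008,0,0,0.0,-0.0012,0.0016,0,0,0.0,-0.003,0.004,0,0,0.0,-0.006,0.008,0,0]}}

```text
time: 26.85
tcp_pos: [0.4705, -0.1255, 0.0682]
orientation: [[0.062, 0.06, 0.996], [-0.607, 0.794, -0.01], [-0.792, -0.604, 0.086]]
ft_force: [-0.9, -0.1, 0.0]
opening: -0.0
```

>>> {"api": "carry_out", "payload": {"commands": [0.0,-0.012,0.016,0,0,0.0,-0.02,0.02,0,0,0.0,-0.02,0.02,0,0,0.0,-0.02,0.015,0,0,0.0,0,0,0,0]}}

```text
time: 27.35
tcp_pos: [0.4709, -0.0229, 0.0828]
orientation: [[0.067, 0.057, 0.996], [-0.606, 0.795, -0.005], [-0.792, -0.604, 0.087]]
ft_force: [0.4, 0.2, 1.1]
opening: 0.0002
```

Run:
```python
from h import *
s,T=pose();print(s['tcp_pos'],s['ft_force'],s['q'])
p,d=read_camera('wrist');cv2.imwrite('pics/w13.png',p[:,:,::-1])
p,d=read_camera('scene');cv2.imwrite('pics/s13.png',p[:,:,::-1])
```

```text
[ 0.4709 -0.0229  0.0828] [0.3655 0.1503 1.0971] [ 0.041   0.1305  2.1112 -0.797   1.0178  0.5507]
```

View pics/w13.png

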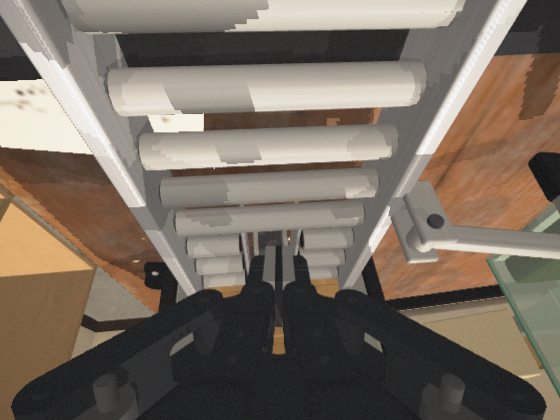

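View pics/s13.png

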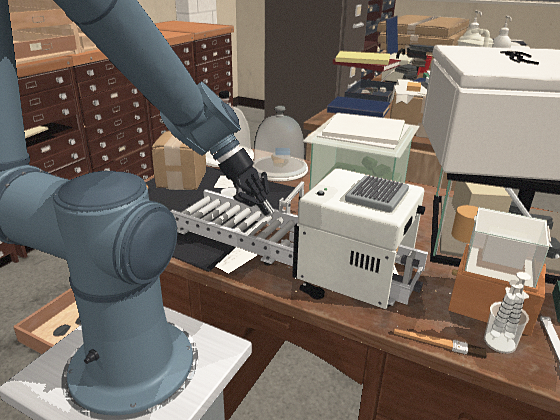

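Now lift clear and take a last look at the catch, the tray and the bystanders.

>>> {"api": "carry_out", "payload": {"commands": [0.0,-0.03,0,0,0,0.0,-0.04,0,0,0,0.0,-0.045,0,0,0,0.0,-0.045,0,0,0,0.0,-0.045,-0.02,0,0]}}

```text
time: 27.95
tcp_pos: [0.4548, 0.0836, 0.2561]
orientation: [[0.059, 0.056, 0.997], [-0.607, 0.794, -0.009], [-0.792, -0.605, 0.081]]
ft_force: [0.2, -0.4, 0.7]
opening: 0.0002
```

>>> {"api": "carry_out", "payload": {"commands": [0.0,-0.03,-0.025,0,0,0.0,-0.02,-0.03,0,0,0.0,0,0,0,0,0.0,0,0,0,0,0.0,0,0,0,0]}}

```text
time: 28.45
tcp_pos: [0.449, 0.0692, 0.3275]
orientation: [[0.059, 0.058, 0.997], [-0.607, 0.794, -0.01], [-0.792, -0.605, 0.082]]
ft_force: [0.5, 0.2, -0.5]
opening: 0.0003
```

Run:
```python
from h import *
s,T=pose();print(s['tcp_pos'],s['ft_force'],s['q'])
p,d=read_camera('wrist');cv2.imwrite('pics/w14.png',p[:,:,::-1]);np.save('pics/w14.npy',d);np.save('pics/w14T.npy',T)
cv2.imwrite('pics/w14z.png',cv2.resize(p[0:200,130:400,::-1],None,fx=2.9,fy=2.9))
p,d=read_camera('top');cv2.imwrite('pics/top14.png',p[:,:,::-1])
```

```text
[0.449  0.0692 0.3275] [ 0.5123  0.2233 -0.5407] [ 0.243  -0.1809  1.9146 -0.6489  1.5299  0.3495]
```

View pics/w14z.png

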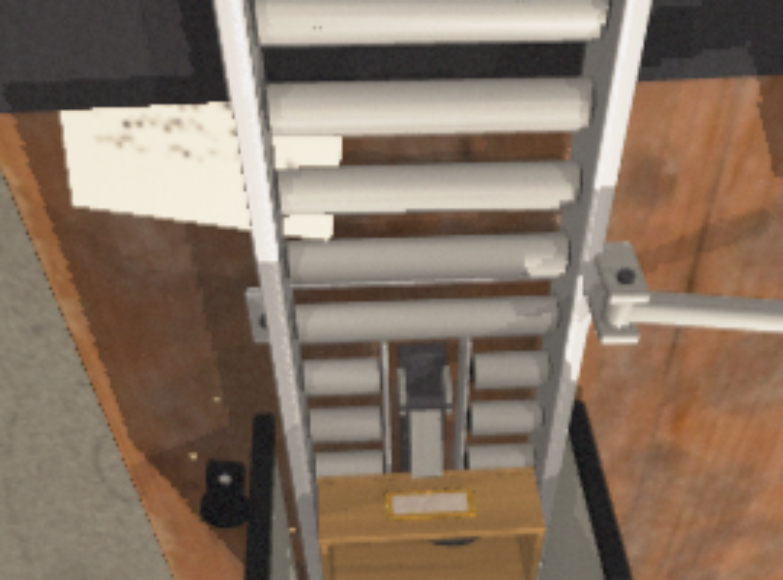

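View pics/top14.png

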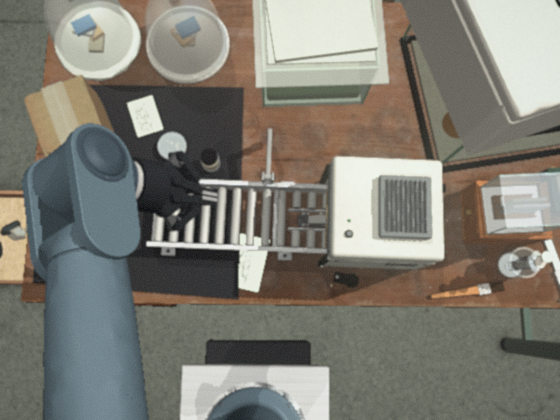

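The catch end overlaps the tail's lower edge at about (425,472), so the tray is held and level. In the top view the bar is flipped out at (268,150). The jar (210,160), petri dish (172,146) and loupe (345,280) stand where they did.

```bash
python3 -c "
from cell import r
print(r.state()['time'],r.state()['ft_force']);print(r.finish_job())"
```

```text
28.55 [ 0.39679035  0.05633113 -0.37541147]
the job is handed in; nothing more can be done
None
```

The job is handed in at 28.6 s. The stop bar is flipped right over outside the track, and the tray is in the scanner bay with the catch up behind it. There was no verdict on hand-in.

**How it was done:**
- I pinched the bar's grip and carried it past upright along its arc; it fell over by itself when I let go.
- I pushed the tray with the gripper upright until its tail was about 40 mm short of the bay mouth.
- The moves offer no tilt, so I got a 37° lean by pressing gently on the arm's reach limit in the open space beside the cart. I then turned the gripper and finished the push with the fingers leading into the mouth.
- Force readings were about 2 N on the way and about 5 N at the buffer. The wrist picture showed the catch snap up about 5 mm after the force began to rise.

**Last checks:**
- After I backed off, the catch still stood in front of the tail's lower edge. The tray was level, the gripper was clear, and the wrist force was under 1 N.
- The jar, loupe and petri dish looked unmoved in the top view.

**Doubts:**
- **Rocks:** they were seen in the tray before the last push. Afterwards the hood hid most of it, and only the tail rock was partly visible.
- **Bar grip:** the first pinch showed a brief 18 N sideways load on the wrist, which I eased off.
- **Joint 3:** while leaning the tool it read 0.1265 rad, just under its stated lower limit of 0.13. This may be rounding of the limit, but I could not confirm it.

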